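# Lid the coffee grinder and hold it running

### The arm

A 7-joint arm with a two-finger parallel gripper is mounted at the origin on the work surface. World frame = base frame: x ahead of the robot, y to its left, z up, the work surface at z = 0. Lengths are in m, angles in rad, forces in N, time in s.
With the tool pointing down it reaches from about 0.425 to 0.925 m from the base axis. Payload 6.8 kg.
Tool frame: the origin (TCP) lies at the very end of the fingers, on their centre line; the grasp point (between the pads) lies 19 mm behind it; z points along the fingers, y is the line along which they close (so a half turn about z gives the same grasp; the last joint's range is limited). The gripper opens to 85 mm and grips with 20 to 120 N. Pads are 22 mm wide; open, the fingers measure 114 mm over their backs; the gripper's body (76 mm by 85 mm) begins 54 mm behind the grasp point. The pads swing forward as they close: fully open they stand 13 mm farther back than shut.
Start: joints at [-1.244, 0.477, 0.022, 1.555, -0.011, 1.109, -0.083], TCP at [0.284, 0.612, 0.231] pointing down, gripper open.
Joint ranges: [-2.96, 2.96], [-0.34, 2.1], [-1.41, 1.46], [0.24, 2.44], [-1.37, 4.51], [0.17, 1.92], [-2.96, 2.96]. Speed limits (rad/s): [2.39, 2.39, 3.14, 3.14, 3.14, 3.14, 3.14].

### API

Orientations are given as a unit quaternion [w, x, y, z].
In Python, from station import * gives the robot as it stands.
- The arm moves only by the tool jog_arm, never from a script. Its argument "moves" is one flat list of numbers, 7 for each row, row after row: the shift along the tool's x, y, z normalised to -1 to 1, where 1 is 20 mm, then the turn, a rotation vector about the tool's x, y, z normalised to -1 to 1, where 1 is 4 degrees, then the opening, from 0 (shut) to 1 (fully open). In form: [x, y, z, rx, ry, rz, claw, x, y, z, rx, ry, rz, claw, ...]. A call has exactly 8 rows; each row shifts and turns the commanded pose from where the row before left it, along the tool's axes as they then stand; what a row does not reach is not made up. A row lasts 1/12 s, in which the tool goes at most 41.7 mm and 7.16 degrees, less where a joint would pass 70% of its speed; a pose out of reach is approached as far as the arm can. A call with a number of a shift or a turn outside -1 to 1 is refused whole. A call with a gripper value outside its range is refused whole. The fingers move at their own pace and stop on an object; "grip_force" is the grip in N (left out, the last holds). Time passes only in rows, so rows that do not move let the fingers close, or fill a call up. It gives the time, the measured TCP pose, the force, the opening and the grip force at its end, in the units of the state.
- get_obs(): the state, without advancing time (a new reading comes with each control period).
- read_camera(name): name is "scene" or "side" or "wrist"; returns a dict with "color" (480x640x3 uint8, blue, green, red), "fx", "fy", "cx", "cy" (pixels), "rvec" (rotation vector, rad) and "tvec" (3), from world to camera coordinates, as OpenCV has them. Camera axes: x right, y down, z forward; pixel columns grow to the right and rows downward; lengths in m; the calibration is good to about 2 mm. The wrist camera is an equidistant fisheye: a pixel r from the principal point sees the ray r / f radians off the axis. A picture is of the moment at which its call begins. There is no depth.
- hand_in(): hands the job in; it is judged then, once.
The state is a dict: "t": time; "q": joint angles; "joint_vel": joint speeds; "joint_torque": joint torques, N m; "eef_pos": TCP position; "tool_rot": TCP orientation; "contact_force": force on the tool from outside, world axes, zero at the start; "torque": the same for the moment, N m; "gripper_width": opening from 0.0 (shut) to 1.0 (fully open); "grasp_force": force on a finger pad.
Only numpy, scipy, OpenCV 4.12 (cv2) and the standard library are available. Lean on these libraries where they do the work, as an engineer would, in place of code of your own. Each camera call takes 0.05 s, during which the arm holds its last target. There are 200 camera calls.

### The job

Grind the coffee that is already in the bowl of the white coffee grinder: put the smoke-grey lid on it with the lid's orange lug in the slot at the rim, then press the lid right down, level and fully home, against its spring and keep it down without letting up for at least three seconds. The grinder runs only while the lid is held down, so the program finishes while the gripper is still holding it down. Do not shove the grinder about, and do not shift or knock over the other things on the worktop.

Things in the scene. Friction and masses are not known exactly. Their poses are not given: they have to be found in the camera images.
- grinder: White cordless coffee grinder with a blue band, standing loose (0.95 kg), round housing 96 mm across. Origin: centre of its underside; z up, x towards its switch side. The lid's final seat is a shoulder 130 mm up, in a groove between a steel bowl collar (72 mm across, 18 mm above the seat) and a guard wall (inside 89 mm, 10 mm above the seat) open only at the slot at +x.
- switch_slot (a point): In the lug slot of the guard wall, at the height of the lid's final seat (130 mm up), 49 mm from the grinder's axis; axes as the grinder's. The slot is 18 mm wide, between two cheeks 12 mm higher than the seat, with an end wall 58 mm from the axis (spine outside it to 62 mm). The orange tab of the switch ring shows in it.
- switch (a joint): Sprung switch ring in the groove round the collar, grey with an orange tab in the slot; it slides straight down. 0 = up, its top 5 mm above the lid's final seat; 0.005 = flush with the seat, the lid fully home. The grinder runs from 0.004 up. The spring pushes up with 3 N at 0 and 8 N at 0.005; the lid's own weight does not press it.
- lid: The grinder's lid, smoke-grey plastic cup standing open side down (75 g, 60 mm high). Origin: centre of its rim plane (underside); z up, x towards its lug. Skirt 83 mm outside, 77 mm inside, 22 mm high (goes outside the grinder's collar); above it a straight round grip part, 60 mm across, from 30 to 60 mm up, flat on top.
- lid_lug (a point): Centre of the underside of the lid's orange lug, 49 mm from the lid's axis, in the rim plane; axes as the lid's. It belongs over switch_slot. The lug is 13 mm wide, 12 mm high and reaches 53 mm from the axis. Anywhere but at the slot it stands on the guard wall and the lid cannot go down.
- lid_top (a point): Centre of the lid's flat top, 60 mm above the rim plane; axes as the lid's. Put on but not pressed, the lid rests level on the ring, 5 mm above its seat. A push of 8 to 10 N down brings it home, on top or while gripping it; then it stands on the rigid shoulder and 25 N does no harm.
- bean_jar: Bystander: brown bean jar with a wooden cap, 72 mm across, 115 mm high. Origin: centre of its underside.
- mug: Bystander: blue mug, 80 mm across, 92 mm high, handle at its +y. Origin: centre of its underside.
- sugar_bowl: Bystander: white open bowl, 90 mm across, 60 mm high. Origin: centre of its underside.
- tea_tin: Bystander: dark green round tin with a stepped cap, 75 mm across, 52 mm high (no lug; not the grinder's lid). Origin: centre of its underside.
- teaspoon: Bystander: steel spoon lying flat, 150 mm long along its x. Origin: about its middle, on the worktop.
- moka_pot: Bystander: aluminium stove-top coffee pot, 92 mm across, 153 mm high, black handle at its +y reaching 84 mm from its axis. Origin: centre of its underside.
There are look-alikes about, which are no part of the job. What is shaped like the lid but turquoise is not meant.

How it is judged:
On the way:
1. the lid is on with its lug in the slot and the switch is kept pressed for three seconds without letting up (value of joint switch above 0.004 m and horizontal distance between lid_lug and switch_slot below 0.006 m and z of lid in the frame of grinder below 0.133 m), for 3 s.
At the end, for the whole second after the job is handed in: The lid stands fully home and level on the grinder (centre within 5 mm, lug within 6 mm of the slot's point, rim within 3 mm of its seat, within 0.04 rad of level), the switch is pressed at least 4 mm, and the gripper is still pressing the lid with more than 2 N; the grinder stands upright (all of step 1 and horizontal distance between lid and grinder below 0.005 m and z of lid in the frame of grinder above 0.127 m and angle between the z axis of lid and the z axis of grinder, either way round below 0.04 rad and angle between grinder's own z axis and vertical below 0.05 rad and linear speed of lid below 0.02 m/s and contact force between any of the fingers, the arm and lid above 2 N); the arm keeps its last pose, push and grip.
It fails at once if the grinder shoved more than 40 mm or tipped (distance of grinder from where it was at the start of the episode above 0.04 m or angle between grinder's own z axis and vertical above 0.25 rad).
It fails at once if another thing on the worktop shifted more than 30 mm or knocked over (distance of any of bean_jar, mug, sugar_bowl, tea_tin, teaspoon, moka_pot from where it was at the start of the episode above 0.03 m).
It also fails if it takes over 48 s, if anything falls off the work surface, if the arm or the gripper's body presses on something with over 40 N, if the wrist force passes 120 N, or if a joint passes its speed limit or range.

## Working session

There is one attempt and no reset: what is moved stays moved. The work goes in short steps, Python scripts to look and compute and a tool call to move; the robot and the scene stay as the last step left them, time stands still between calls to the robot, and variables do not carry over. Pictures are saved under pics/ and viewed, at most 10 in all, crops included, and the job is handed in when it is done.

Besides the shell and the picture viewer there is one more tool, called after "Emit:" as name(argument=value, ...), one argument or row to a line, values as JSON. jog_arm: Moves the arm, as the interface text tells. Scaled input: -1 to 1 covers 20 mm each way for a shift and 4 degrees each way for a turn. Its arguments: {"type":"object","properties":{"moves":{"type":"array"},"grip_force":{"type":"number"}},"required":["moves"]}

```bash
mkdir -p pics
python3 - <<'E'
from station import *
import cv2,numpy as np
o=get_obs();print(o)
ims=[]
for n in("scene","side"):
    c=read_camera(n);cv2.imwrite(f"pics/{n}0.png",c["color"]);print(n,c["fx"],c["fy"],c["cx"],c["cy"],c["rvec"],c["tvec"])
c=read_camera("wrist");cv2.imwrite("pics/wrist0.png",c["color"]);print(c["fx"],c["cx"],c["cy"],c["rvec"],c["tvec"])
E
```

```text
{'t': 0.0, 'q': array([-1.24411269,  0.47783118,  0.02232211,  1.55645553, -0.01149929,
        1.10933596, -0.08311622]), 'joint_vel': array([-0.00134699,  0.0010857 ,  0.00061663, -0.00016035,  0.00277574,
        0.00013616,  0.00147042]), 'joint_torque': array([ 6.31270268e-04, -5.96454191e+01,  1.60826214e+00, -2.81195873e+01,
        1.25298905e-02,  9.58147575e-03, -1.00258524e-05]), 'eef_pos': array([0.28406812, 0.611644  , 0.23030284]), 'tool_rot': array([-1.38426270e-04,  2.15673065e-01,  9.76465168e-01, -9.40916682e-04]), 'contact_force': array([0.21655239, 0.32098332, 0.72130899]), 'torque': array([ 0.0082577 , -0.04409759, -0.03174142]), 'grasp_force': 0.0, 'gripper_width': 1.0012818185106034}
scene 480.77678819308403 480.77678819308403 319.09702677072556 238.7525014322833 [ 0.65893076  2.61161556 -1.14417349] [ 0.46585595 -0.11585815  1.35624239]
side 519.5031761593764 519.5031761593764 321.8515349667002 247.42499693397596 [ 2.195987   -0.36412694  0.14976734] [-0.52443017  0.18764705  0.99061012]
371.64829954431775 320.85416399783605 242.43552236548157 [-2.4040543  -1.53680902 -0.25347727] [-0.67503053 -0.04286194  0.38063701]
```

View pics/scene0.png

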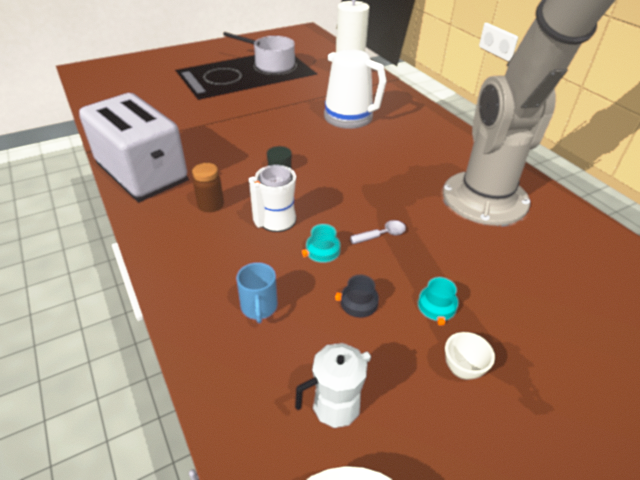

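View pics/side0.png

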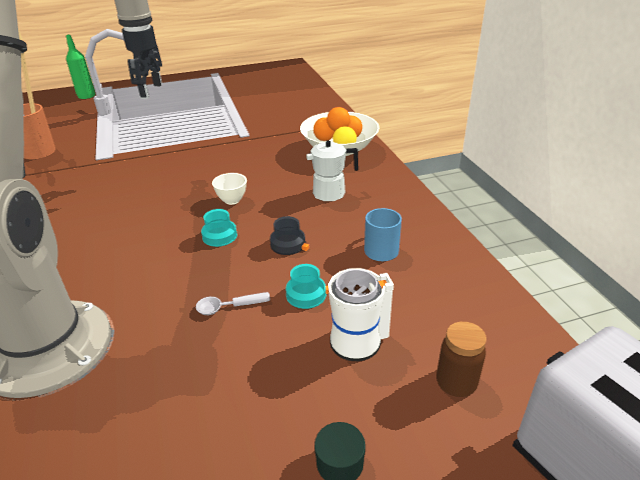

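Two pictures: the scene view has the dark lid with an orange lug at (358,296). The things it could be confused with are the turquoise lids at (323,243) and (440,298), and the dark green tin at (279,160). In the side view the lid is at (288,235), the turquoise lids at (305,287) and (219,228), the tin at (340,450), and the grinder at (357,310) with its slot spine at (387,300). I choose the dark one with the orange lug and check it in a close crop.

```bash
cat > h.py <<'E'
import cv2,numpy as np
from station import *
def ray(c,uv):
    R,_=cv2.Rodrigues(np.array(c["rvec"],float));t=np.array(c["tvec"],float)
    d=R.T@np.array([(uv[0]-c["cx"])/c["fx"],(uv[1]-c["cy"])/c["fy"],1.]);return -R.T@t,d
def onz(c,uv,z):
    o,d=ray(c,uv);return o+d*(z-o[2])/d[2]
def proj(c,P):
    K=np.array([[c["fx"],0,c["cx"]],[0,c["fy"],c["cy"]],[0,0,1.]])
    return cv2.projectPoints(np.array(P,float).reshape(-1,3),np.array(c["rvec"],float),np.array(c["tvec"],float),K,None)[0][:,0]
def orange(c,box):
    x0,y0,x1,y1=box;h=cv2.cvtColor(c["color"],cv2.COLOR_BGR2HSV)[y0:y1,x0:x1]
    m=(h[...,0]>8)&(h[...,0]<20)&(h[...,1]>190)&(h[...,2]>150)
    ys,xs=np.nonzero(m);return (xs.mean()+x0,ys.mean()+y0,len(xs)) if len(xs) else None
E
python3 - <<'E'
from h import *
s=read_camera("scene");d=read_camera("side")
def crop(c,x,y):return cv2.resize(c["color"][y:y+75,x:x+100],None,fx=4,fy=4,interpolation=cv2.INTER_CUBIC)
m=np.vstack([np.hstack([crop(s,310,260),crop(d,240,200)]),np.hstack([crop(s,225,155),crop(d,315,255)])])
cv2.imwrite("pics/m.png",m)
print(orange(s,(330,285,346,310)),orange(d,(298,235,315,255)),orange(d,(370,270,395,295)))
for n,c,b in(("s",s,(330,270,385,320)),("d",d,(265,212,312,256))):
    x0,y0,x1,y1=b;g=c["color"][y0:y1,x0:x1].max(2)
    mk=(g<62).astype(np.uint8);k,l,st,ce=cv2.connectedComponentsWithStats(mk);i=1+st[1:,4].argmax();print(n,st[i]+[x0,y0,0,0,0],ce[i]+[x0,y0])
E
```

```text
(np.float64(337.71153846153845), np.float64(296.0192307692308), 52) (np.float64(304.93023255813955), np.float64(246.69767441860466), 43) (np.float64(382.1923076923077), np.float64(282.38461538461536), 26)
s [365 295   9   7  37] [369.35135135 297.89189189]
d [271 219  34  36 596] [287.17449664 238.44630872]
```

View pics/m.png

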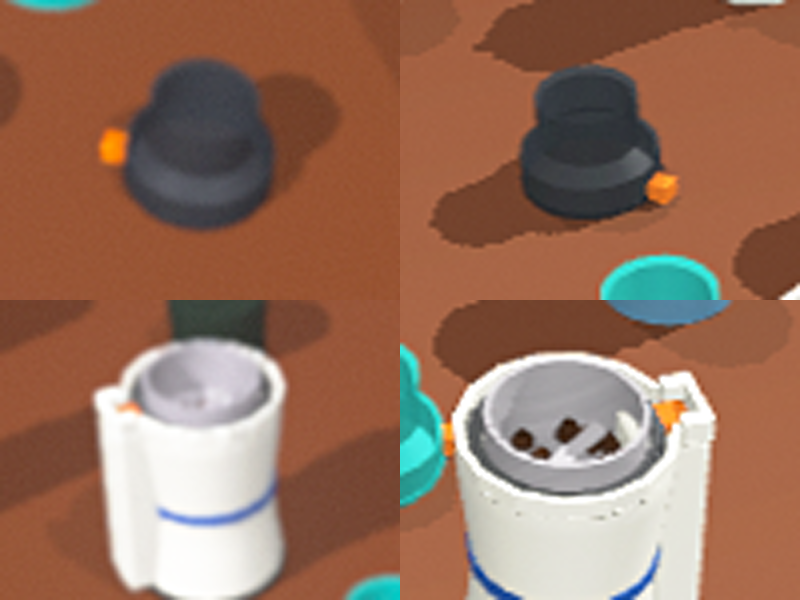

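The crop confirms the choice: a dark smoke-grey lid with an orange lug. The grinder's slot spine shows with its orange tab at side (382,282) and scene (257,182). Now positions by casting rays.

Run:
```python
from h import *
s=read_camera("scene");d=read_camera("side")
def edge(c,uv,z,r,far):
    o,_=ray(c,uv);p=onz(c,uv,z);v=(p-o)[:2];v/=np.linalg.norm(v);return p[:2]+(-r if far else r)*v
def p2(name,uv,cam):return
L=lambda c,x,y,cx,cy:(x+cx/4-.4,y+cy/4-.4)
print("lid top far",edge(s,L(s,310,260,205,59),.06,.03,1),edge(d,L(d,240,200,586,66-0) if 0 else (240+186/4-.4,200+66/4-.4),.06,.03,1))
print("lid bot near",edge(s,(310+205/4,260+228/4),0,.0415,0),edge(d,(240+190/4,200+218/4),0,.0415,0))
print("lug",onz(s,(337.7,296),.006)[:2],onz(d,(304.9,246.7),.006)[:2])
print("gr base near",edge(s,(225+215/4,230),0,.047,0),edge(d,(355,356.),0,.047,0))
print("gr collar",onz(s,(275.6,173),.148)[:2],onz(d,(356.3,283),.148)[:2])
print("gr wall far",edge(d,(315+150/4,255+52/4),.140,.048,1), edge(s,(225+205/4,155+40/4),.148,.036,1))
print("tab",onz(s,(257,182),.14)[:2],onz(d,(382.2,282.4),.135)[:2])
o=get_obs();R=np.array(cv2.Rodrigues(np.zeros(3))[0])
from scipy.spatial.transform import Rotation as Q
q=o["tool_rot"];print(Q.from_quat([*q[1:],q[0]]).as_matrix().round(3))
```

```text
lid top far [0.52028155 0.15791938] [0.5192854  0.15479462]
lid bot near [0.50934844 0.16245148] [0.51609092 0.15759685]
lug [0.55252018 0.12454925] [0.5515452  0.12425827]
gr base near [ 0.5527168 -0.1870456] [ 0.56252741 -0.17388449]
gr collar [ 0.5548132  -0.18278201] [ 0.55685439 -0.18559922]
gr wall far [ 0.55105108 -0.18136301] [ 0.5529961 -0.1804744]
tab [ 0.60579068 -0.17974143] [ 0.605689   -0.18560888]
[[-0.907  0.421 -0.   ]
 [ 0.421  0.907 -0.   ]
 [ 0.    -0.    -1.   ]]
```

Emit:
jog_arm(
  moves=[-1, -0.8, 0, 0, 0, 0, 1, -1, -0.8, 0, 0, 0, 0, 1, -1, -0.8, 0, 0, 0, 0, 1, -1, -0.8, 0, 0, 0, 0, 1, -1, -0.8, 0, 0, 0, 0, 1, -1, -0.8, 0, 0, 0, 0, 1, -1, -0.8, 0, 0, 0, 0, 1, -1, -0.8, 0, 0, 0, 0, 1],
  grip_force=60,
)

```text
t: 1.02
eef_pos: [0.376, 0.4276, 0.2314]
tool_rot: [0.0, 0.216, 0.976, 0.0]
contact_force: [-0.0, 0.2, 0.9]
gripper_width: 1.001
grasp_force: 0.0
```

Emit:
jog_arm(
  moves=[-1, -0.8, 0, 0, 0, 0, 1, -1, -0.8, 0, 0, 0, 0, 1, -1, -0.8, 0, 0, 0, 0, 1, -1, -0.8, 0, 0, 0, 0, 1, -1, -0.8, 0, 0, 0, 0, 1, -1, -0.8, 0, 0, 0, 0, 1, -0.9, -0.7, 0, 0, 0, 0, 1, -0.6, -0.5, 0, 0, 0, 0, 1],
)

```text
t: 1.68
eef_pos: [0.4622, 0.2542, 0.2315]
tool_rot: [0.0, 0.217, 0.976, -0.0]
contact_force: [-0.3, -0.8, 0.0]
gripper_width: 1.0
grasp_force: 0.0
```

Run:
```python
from h import *
from scipy.spatial.transform import Rotation as Q
c=read_camera("wrist");cv2.imwrite("pics/w1.png",c["color"])
o=get_obs();q=o["tool_rot"];M=Q.from_quat([*q[1:],q[0]]).as_matrix();print(o["t"],o["eef_pos"],M.round(3),o["q"],o["contact_force"])
print(M.T@(np.array([.517,.158,.2])-o["eef_pos"]))
```

```text
1.7333 [0.46342381 0.25142148 0.2315524 ] [[-0.904  0.427  0.001]
 [ 0.427  0.904 -0.002]
 [-0.002 -0.001 -1.   ]] [-0.75648077  0.23261258  0.16432253  1.91647743 -0.04243175  0.99591181
  0.55657646] [ 1.00812846 -2.2302555  -0.27502055]
[-0.08825597 -0.06159975  0.03177876]
```

View pics/w1.png

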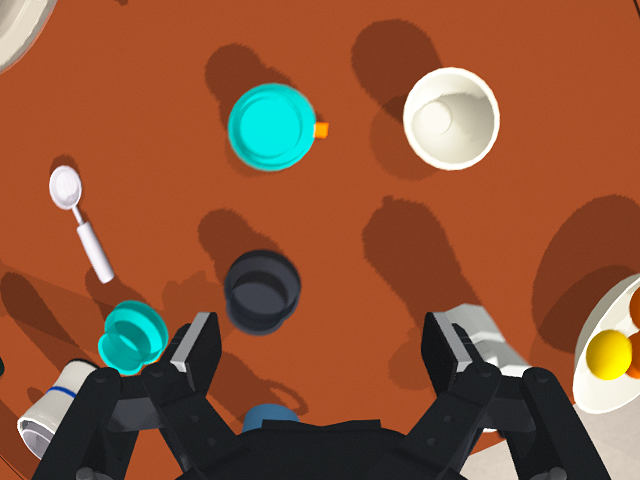

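The wrist view shows the dark lid at (262,290) between turquoise lids at (272,128) and (133,338), with the mug at (272,420). I move above the lid and turn to it.

Emit:
jog_arm(
  moves=[-0.9, -0.6, 0, 0, 0, 0, 1, -0.9, -0.6, 0, 0, 0, 0, 1, -0.9, -0.6, 0, 0, 0, 0, 1, -0.9, -0.6, 0, 0, 0, 0, 1, -0.8, -0.6, 0, 0, 0, 0, 1, 0, 0, 0.8, 0, 0, 1, 1, 0, 0, 0.8, 0, 0, 1, 1, 0, 0, 0.8, 0, 0, 1, 1],
)

```text
t: 2.4
eef_pos: [0.5159, 0.1654, 0.1831]
tool_rot: [0.0, 0.319, 0.948, 0.001]
contact_force: [-0.9, 0.2, -0.2]
gripper_width: 1.0
grasp_force: 0.0
```

Emit:
jog_arm(
  moves=[0, 0, 0.8, 0, 0, 1, 1, 0, 0, 0.8, 0, 0, 0.75, 1, 0, 0, 0, 0, 0, 0, 1, 0, 0, 0, 0, 0, 0, 1, 0, 0, 0, 0, 0, 0, 1, 0, 0, 0, 0, 0, 0, 1, 0, 0, 0, 0, 0, 0, 1, 0, 0, 0, 0, 0, 0, 1],
)

```text
t: 3.07
eef_pos: [0.516, 0.1654, 0.1521]
tool_rot: [0.0, 0.374, 0.928, 0.001]
contact_force: [1.4, -0.2, 0.2]
gripper_width: 1.002
grasp_force: 0.0
```

Run:
```python
from h import *
from scipy.spatial.transform import Rotation as Q
c=read_camera("wrist");cv2.imwrite("pics/w2.png",c["color"])
o=get_obs();q=o["tool_rot"];M=Q.from_quat([*q[1:],q[0]]).as_matrix();print(o["t"],o["eef_pos"],M.round(3))
print(M.T@(np.array([.517,.158,.2])-o["eef_pos"]))
print(c["rvec"],c["tvec"],c["fx"],c["cx"],c["cy"])
```

```text
3.1167 [0.51591054 0.16534484 0.15195541] [[-0.721  0.693  0.001]
 [ 0.693  0.721  0.001]
 [-0.     0.001 -1.   ]]
[-0.0058911  -0.00448004 -0.04804831]
[-2.6072451  -1.11122098 -0.18703003] [-0.47764556 -0.25996887  0.22204419] 371.64829954431775 320.85416399783605 242.43552236548157
```

View pics/w2.png

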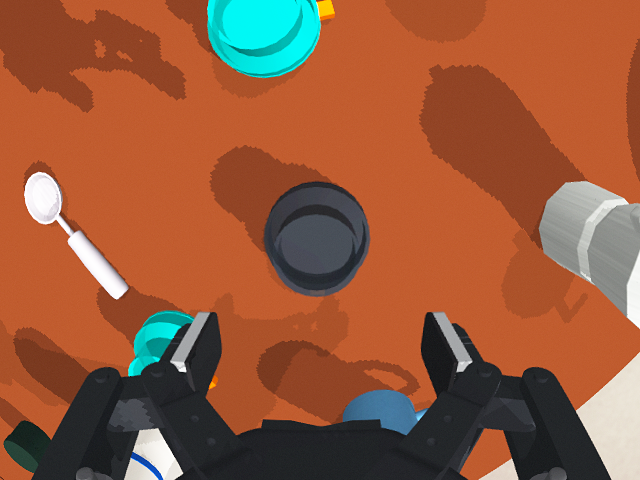

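```bash
cat >> h.py <<'E'
from scipy.spatial.transform import Rotation as Q
def wray(c,uv):
    x,y=uv[0]-c["cx"],uv[1]-c["cy"];r=np.hypot(x,y);a=r/c["fx"];R=cv2.Rodrigues(np.array(c["rvec"],float))[0]
    d=R.T@np.array([np.sin(a)*x/max(r,1e-9),np.sin(a)*y/max(r,1e-9),np.cos(a)]);return -R.T@np.array(c["tvec"],float),d
def wonz(c,uv,z):
    o,d=wray(c,uv);return o+d*(z-o[2])/d[2]
def wproj(c,P):
    R=cv2.Rodrigues(np.array(c["rvec"],float))[0];p=R@np.array(P,float)+np.array(c["tvec"],float)
    s=np.hypot(p[0],p[1]);r=np.arctan2(s,p[2])*c["fx"];return c["cx"]+r*p[0]/s,c["cy"]+r*p[1]/s
def tool():
    o=get_obs();q=o["tool_rot"];return o,Q.from_quat([*q[1:],q[0]]).as_matrix()
E
python3 - <<'E'
from h import *
c=read_camera("wrist");g=c["color"][170:305,255:380]
mk=(g[...,2].astype(int)<g[...,0]+25).astype(np.uint8)
k,l,st,ce=cv2.connectedComponentsWithStats(mk);i=1+st[1:,4].argmax();x,y,w,h,a=st[i]+[255,170,0,0,0];print(x,y,w,h,a)
o,M=tool();um=x+(w-1)/2
T=lambda uv,z:(M.T@(wonz(c,uv,z)-o["eef_pos"]))[:2].round(4)
cam,_=wray(c,(0,0));print("cam",cam,"tool frame",M.T@(cam-o["eef_pos"]),M.T@wray(c,(c["cx"],c["cy"]))[1])
print("tool-frame far z0,.022",T((um,y),0),T((um,y),.022),"near z.022,.06",T((um,y+h-1),0),T((um,y+h-1),.022),T((um,y+h-1),.06))
for z in(0,.022,.06):print(z,T((x,239),z),T((x+w-1,239),z))
np.set_printoptions(suppress=True)
col=g[:,317-255].astype(int).sum(1);print(list(col))
E
```

```text
264 182 106 115 9338
cam [0.45602511 0.22346303 0.29489495] tool frame [ 0.08334954  0.00058737 -0.14314258] [-0.32247362  0.0013503   0.94657749]
tool-frame far z0,.022 [ 0.034  -0.0026] [ 0.0377 -0.0023] near z.022,.06 [-0.0674 -0.0028] [-0.0561 -0.0025] [-0.0367 -0.0021]
0 [-0.0141 -0.0469] [-0.014   0.0415]
0.022 [-0.0068 -0.0433] [-0.0068  0.0384]
0.06 [ 0.0057 -0.0372] [0.0058 0.0332]
[np.int64(330), np.int64(246), np.int64(252), np.int64(248), np.int64(253), np.int64(256), np.int64(251), np.int64(252), np.int64(253), np.int64(258), np.int64(230), np.int64(176), np.int64(112), np.int64(131), np.int64(136), np.int64(117), np.int64(134), np.int64(217), np.int64(211), np.int64(209), np.int64(206), np.int64(214), np.int64(212), np.int64(206), np.int64(204), np.int64(208), np.int64(208), np.int64(207), np.int64(208), np.int64(211), np.int64(208), np.int64(208), np.int64(204), np.int64(221), np.int64(163), np.int64(119), np.int64(133), np.int64(120), np.int64(126), np.int64(125), np.int64(135), np.int64(129), np.int64(133), np.int64(126), np.int64(164), np.int64(225), np.int64(240), 
[... 619 characters left out ...]
nt64(235), np.int64(238), np.int64(237), np.int64(235), np.int64(236), np.int64(232), np.int64(236), np.int64(234), np.int64(237), np.int64(241), np.int64(234), np.int64(237), np.int64(232), np.int64(238), np.int64(236), np.int64(228), np.int64(162), np.int64(146), np.int64(148), np.int64(128), np.int64(134), np.int64(139), np.int64(129), np.int64(129), np.int64(125), np.int64(127), np.int64(140), np.int64(154), np.int64(152), np.int64(152), np.int64(148), np.int64(141), np.int64(185), np.int64(255), np.int64(273), np.int64(268), np.int64(265), np.int64(248), np.int64(250), np.int64(301), np.int64(341), np.int64(337), np.int64(331), np.int64(333), np.int64(332), np.int64(337), np.int64(336)]
```

Run:
```python
from h import *
s=read_camera("scene");d=read_camera("side");o,M=tool()
for n,c,uv,z in(("mug top",s,(257,275),.092),("mug top",d,(383,217),.092),("turq",s,(324,232),.06),("turq",d,(305,272),.06),("spoon",s,(372,235),0),("jar",d,(466,338),.115),("tin",d,(340,440),.052)):
    p=onz(c,uv,z);print(n,p[:2].round(3),(M.T@(p-o["eef_pos"]))[:2].round(3))
```

```text
mug top [0.712 0.059] [-0.215  0.06 ]
mug top [0.716 0.06 ] [-0.218  0.063]
turq [ 0.506 -0.025] [-0.124 -0.144]
turq [ 0.509 -0.026] [-0.128 -0.142]
spoon [ 0.368 -0.016] [-0.019 -0.233]
jar [ 0.688 -0.333] [-0.47 -0.24]
tin [ 0.45 -0.4 ] [-0.345 -0.453]
```

Emit:
jog_arm(
  moves=[-0.3, -0.13, 0.6, 0, 0, 0, 1, 0, 0, 0.7, 0, 0, 0, 1, 0, 0, 0, 0, 0, 0, 1, 0, 0, 0, 0, 0, 0, 1, 0, 0, 0, 0, 0, 0, 1, 0, 0, 0, 0, 0, 0, 1, 0, 0, 0, 0, 0, 0, 1, 0, 0, 0, 0, 0, 0, 1],
)

```text
t: 3.93
eef_pos: [0.5183, 0.1594, 0.1258]
tool_rot: [0.0, 0.374, 0.928, 0.0]
contact_force: [-0.1, -1.0, -0.6]
gripper_width: 0.998
grasp_force: 0.0
```

Emit:
jog_arm(
  moves=[0, 0, 0.9, 0, 0, 0, 1, 0, 0, 0.9, 0, 0, 0, 1, 0, 0, 0.9, 0, 0, 0, 1, 0, 0, 0.9, 0, 0, 0, 1, 0, 0, 0.8, 0, 0, 0, 1, 0, 0, 0.5, 0, 0, 0, 1, 0, 0, 0.1, 0, 0, 0, 1, 0, 0, 0, 0, 0, 0, 1],
)

```text
t: 4.6
eef_pos: [0.5179, 0.1591, 0.025]
tool_rot: [-0.0, 0.374, 0.927, -0.0]
contact_force: [0.8, -0.0, 0.5]
gripper_width: 0.999
grasp_force: 0.0
```

Emit:
jog_arm(
  moves=[0, 0, 0, 0, 0, 0, 0.85, 0, 0, 0, 0, 0, 0, 0.8, 0, 0, 0, 0, 0, 0, 0.75, 0, 0, 0, 0, 0, 0, 0.7, 0, 0, 0, 0, 0, 0, 0.6, 0, 0, 0, 0, 0, 0, 0.5, 0, 0, 0, 0, 0, 0, 0.3, 0, 0, 0, 0, 0, 0, 0.2],
  grip_force=40,
)

```text
t: 5.27
eef_pos: [0.5185, 0.1594, 0.0263]
tool_rot: [0.0, 0.374, 0.927, 0.001]
contact_force: [-2.5, -1.1, 6.9]
gripper_width: 0.687
grasp_force: 42.0
```

Emit:
jog_arm(
  moves=[0, 0, 0, 0, 0, 0, 0, 0, 0, 0, 0, 0, 0, 0, 0, 0, 0, 0, 0, 0, 0, 0, 0, 0, 0, 0, 0, 0, 0, 0, 0, 0, 0, 0, 0, 0, 0, 0, 0, 0, 0, 0, 0, 0, 0, 0, 0, 0, 0, 0, 0, 0, 0, 0, 0, 0],
)

```text
t: 5.93
eef_pos: [0.5185, 0.1594, 0.0263]
tool_rot: [0.0, 0.374, 0.927, 0.0]
contact_force: [-2.5, -0.8, 7.7]
gripper_width: 0.688
grasp_force: 42.0
```

Emit:
jog_arm(
  moves=[0, 0, -0.5, 0, 0, 0, 0, 0, 0, -1, 0, 0, 0, 0, 0, 0, -1, 0, 0, -1, 0, 0, 0, -1, 0, 0, -1, 0, 0, 0, -1, 0, 0, -1, 0, 0, 0, -1, 0, 0, -1, 0, 0, 0, -1, 0, 0, -1, 0, 0, 0, -1, 0, 0, -1, 0],
)

```text
t: 6.6
eef_pos: [0.5179, 0.1589, 0.1771]
tool_rot: [0.0, 0.171, 0.985, 0.0]
contact_force: [-0.2, 0.2, -0.4]
gripper_width: 0.692
grasp_force: 43.2
```

Emit:
jog_arm(
  moves=[0, 0, -1, 0, 0, -1, 0, 0, 0, -1, 0, 0, -1, 0, 0, 0, -0.5, 0, 0, -1, 0, 0, 0, 0, 0, 0, -1, 0, 0, 0, 0, 0, 0, -1, 0, 0, 0, 0, 0, 0, 0, 0, 0, 0, 0, 0, 0, 0, 0, 0, 0, 0, 0, 0, 0, 0],
)

```text
t: 7.27
eef_pos: [0.5179, 0.159, 0.2254]
tool_rot: [-0.0, 0.0, 1.0, -0.0]
contact_force: [-0.2, 0.2, -0.5]
gripper_width: 0.689
grasp_force: 43.2
```

Run:
```python
from h import *
o,M=tool();print(o["t"],o["eef_pos"],M.round(3),o["contact_force"],o["grasp_force"],o["gripper_width"],o["q"].round(2))
s=read_camera("scene");d=read_camera("side");w=read_camera("wrist")
for c in(s,d):
    p=proj(c,o["eef_pos"])[0].astype(int);print(p)
    c["cr"]=cv2.resize(c["color"][max(0,p[1]-75):,max(0,p[0]-100):][:150,:200],None,fx=2,fy=2)
# grinder crops too, for a precise fit
cv2.imwrite("pics/m2.png",np.hstack([s["cr"],d["cr"]]))
G=lambda c,x,y:cv2.resize(c["color"][y:y+56,x:x+75],None,fx=8,fy=8,interpolation=cv2.INTER_CUBIC)[:448,:600]
cv2.imwrite("pics/g.png",G(d,323,262))
```

```text
7.2667 [0.51785792 0.15900522 0.22540737] [[-1.     0.001 -0.   ]
 [ 0.001  1.    -0.   ]
 [ 0.    -0.    -1.   ]] [-0.1526577   0.22250008 -0.46229774] 43.20838809013367 0.6890399030825735 [-0.5   0.26  0.11  1.89 -0.03  0.99  1.19]
[367 225]
[280 157]
```

View pics/m2.png

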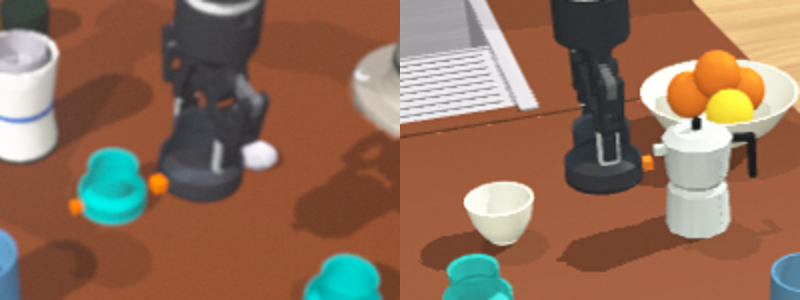

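View pics/g.png

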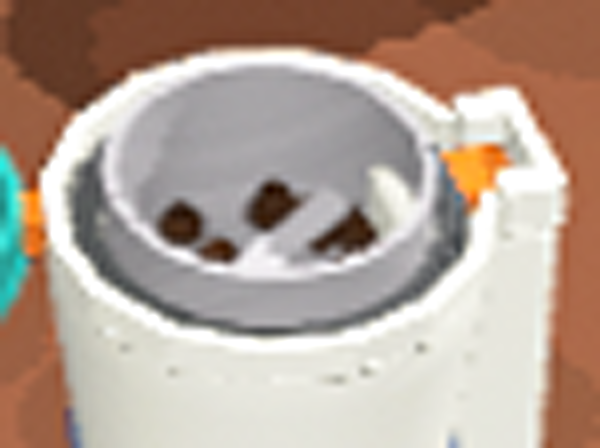

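The lid is held level with its lug now along +x (scene (346,242), side (304,163)). The grinder crop shows the collar, the wall, and the slot spine's corners at crop pixels (520,90) and (565,185).

Run:
```python
from h import *
s=read_camera("scene");d=read_camera("side");o,M=tool()
f=lambda X,Y:(323+(X+.5)/8-.5,262+(Y+.5)/8-.5)
B=lambda X,Y,z:onz(d,f(X,Y),z)[:2]
print("collar lr",(B(105,165,.148)+B(440,165,.148))/2,np.linalg.norm(B(105,165,.148)-B(440,165,.148)),"tb",(B(268,62,.148)+B(272,278,.148))/2,np.linalg.norm(B(268,62,.148)-B(272,278,.148)))
print("wall tb",(B(255,48,.14)+B(270,343,.14))/2,np.linalg.norm(B(255,48,.14)-B(270,343,.14)),"left",B(43,200,.14))
a,b=B(520,90,.142),B(565,185,.142);print("spine",a,b,(a+b)/2,np.linalg.norm(a-b))
print("tab",B(475,175,.135))
ps,pd=orange(s,(335,230,355,255)),orange(d,(296,150,314,175));print(ps,pd)
o1,d1=ray(s,ps);o2,d2=ray(d,pd);A=np.stack([d1,-d2],1);k=np.linalg.lstsq(A,o2-o1,rcond=None)[0];p,q=o1+k[0]*d1,o2+k[1]*d2
print("lug centre",p,q,(p+q)/2-o["eef_pos"])
```

```text
collar lr [ 0.55809818 -0.18379998] 0.07183640561923599 tb [ 0.55743522 -0.184125  ] 0.07021529942014143
wall tb [ 0.55662074 -0.18199306] 0.09585477696341467 left [ 0.5108581  -0.16937127]
spine [ 0.62135974 -0.17238543] [ 0.61755356 -0.20468186] [ 0.61945665 -0.18853364] 0.03251993509253253
tab [ 0.60416122 -0.18798186]
(np.float64(345.5365853658537), np.float64(241.7560975609756), 82) (np.float64(303.45), np.float64(162.95), 40)
lug centre [0.56553783 0.15932558 0.2047964 ] [0.56730934 0.15860796 0.20437045] [ 0.04841814 -0.00021559 -0.02060685]
```

Emit:
jog_arm(
  moves=[-0.12, -0.9, 0, 0, 0, 0, 0, -0.12, -1, 0, 0, 0, 0, 0, -0.12, -1, 0, 0, 0, 0, 0, -0.12, -1, 0, 0, 0, 0, 0, -0.12, -1, 0, 0, 0, 0, 0, -0.12, -1, 0, 0, 0, 0, 0, -0.12, -1, 0, 0, 0, 0, 0, -0.12, -1, 0, 0, 0, 0, 0],
)

```text
t: 8.18
eef_pos: [0.5375, 0.0002, 0.2253]
tool_rot: [-0.0, -0.001, 1.0, -0.0]
contact_force: [0.6, 0.6, -1.3]
gripper_width: 0.69
grasp_force: 43.2
```

Emit:
jog_arm(
  moves=[-0.12, -1, 0, 0, 0, 0, 0, -0.12, -1, 0, 0, 0, 0, 0, -0.12, -1, 0, 0, 0, 0, 0, -0.12, -1, 0, 0, 0, 0, 0, -0.12, -1, 0, 0, 0, 0, 0, -0.12, -1, 0, 0, 0, 0, 0, -0.12, -1, 0, 0, 0, 0, 0, -0.12, -0.8, 0, 0, 0, 0, 0],
)

```text
t: 8.85
eef_pos: [0.5568, -0.1566, 0.2252]
tool_rot: [-0.0, -0.0, 1.0, -0.0]
contact_force: [0.0, 0.6, -0.6]
gripper_width: 0.689
grasp_force: 43.2
```

Emit:
jog_arm(
  moves=[0, -0.8, 0, 0, 0, 0, 0, 0, -0.5, 0, 0, 0, 0, 0, 0, 0, 0, 0, 0, 0.7, 0, 0, 0, 0, 0, 0, 0.7, 0, 0, 0, 0.4, 0, 0, 0, 0, 0, 0, 0.5, 0, 0, 0, 0, 0, 0, 0, 0, 0, 0, 0, 0, 0, 0, 0, 0, 0, 0],
)

```text
t: 9.52
eef_pos: [0.5562, -0.1802, 0.206]
tool_rot: [-0.001, 0.047, 0.999, 0.0]
contact_force: [-0.1, 0.3, -0.1]
gripper_width: 0.693
grasp_force: 43.3
```

Run:
```python
from h import *
o,M=tool();print(o["t"],o["eef_pos"],M.round(3),o["contact_force"],o["grasp_force"],o["q"].round(2))
s=read_camera("scene");d=read_camera("side")
cv2.imwrite("pics/m3.png",np.hstack([cv2.resize(c["color"][y:y+100,x:x+100],None,fx=4,fy=4,interpolation=cv2.INTER_CUBIC) for c,x,y in((s,225,125),(d,310,225))]))
```

```text
9.5167 [ 0.55620842 -0.18015863  0.20600003] [[-0.996  0.095 -0.002]
 [ 0.095  0.996  0.001]
 [ 0.003  0.    -1.   ]] [-0.09806834  0.25689886 -0.13596873] 43.25396776199341 [-0.02  0.36  0.29  1.82 -0.12  0.98  1.8 ]
```

View pics/m3.png

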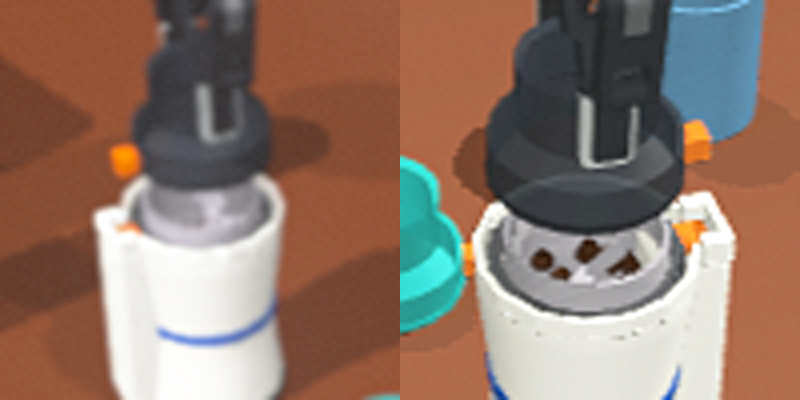

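Run:
```python
from h import *
s=read_camera("scene");d=read_camera("side");o,M=tool()
def tri(a,b):
    o1,d1=ray(s,a);o2,d2=ray(d,b);k=np.linalg.lstsq(np.stack([d1,-d2],1),o2-o1,rcond=None)[0];return o1+k[0]*d1,o2+k[1]*d2
ls,ld=orange(s,(250,155,262,172)),orange(d,(378,250,392,270));p,q=tri(ls,ld);print(ls,ld,"lug",p,q,(p+q)/2)
f=lambda X,Y:(310+(X-400+.5)/4-.5,225+(Y+.5)/4-.5)
B=lambda X,Y,z:onz(d,f(X,Y),z)[:2]
zr=o["eef_pos"][2]-.0263
l,r=B(488,160,zr+.011),B(683,160,zr+.011);print("skirt",(l+r)/2,np.linalg.norm(l-r))
n=B(585,235,zr);v=n-ray(d,(0,0))[0][:2];v/=np.linalg.norm(v);print("near->c",n+.0415*v, "view dir",v)
g=B(585,318,.14);print("wall near->c",g+.048*v)
cS=proj(s,[.557,-.183,.14])
# scene: collar/skirt horizontal centres
fs=lambda X,Y:(225+(X+.5)/4-.5,125+(Y+.5)/4-.5)
l,r=onz(s,fs(133,150),zr+.011)[:2],onz(s,fs(271,150),zr+.011)[:2];print("scene skirt",(l+r)/2,np.linalg.norm(l-r))
n=onz(s,fs(200,188),zr);vs=(n-ray(s,(0,0))[0])[:2];vs/=np.linalg.norm(vs);print("scene near->c",n[:2]+.0415*vs,vs)
```

```text
(np.float64(255.1875), np.float64(164.27083333333334), 48) (np.float64(384.17021276595744), np.float64(260.25531914893617), 47) lug [ 0.6039164  -0.18664509  0.18595957] [ 0.60583421 -0.18745513  0.18609753] [ 0.6048753  -0.18705011  0.18602855]
skirt [ 0.55399063 -0.18924147] 0.0806397893712269
near->c [ 0.55716927 -0.1829241 ] view dir [0.37538226 0.92687009]
wall near->c [ 0.55846741 -0.18182688]
scene skirt [ 0.56227419 -0.16459619] 0.08070018715838258
scene near->c [ 0.55720034 -0.18273835] [-0.39136923 -0.92023373]
```

Emit:
jog_arm(
  moves=[-0.04, -0.02, 0.5, 0, 0, 0, 0, 0, 0, 0.4, 0, 0, 0, 0, 0, 0, 0.3, 0, 0, 0, 0, 0, 0, 0.2, 0, 0, 0, 0, 0, 0, 0.2, 0, 0, 0, 0, 0, 0, 0.2, 0, 0, 0, 0, 0, 0, 0, 0, 0, 0, 0, 0, 0, 0, 0, 0, 0, 0],
)

```text
t: 10.38
eef_pos: [0.5577, -0.1812, 0.1711]
tool_rot: [-0.0, 0.048, 0.999, 0.0]
contact_force: [-0.9, -0.0, -0.4]
gripper_width: 0.696
grasp_force: 43.3
```

Emit:
jog_arm(
  moves=[0, 0, 0.15, 0, 0, 0, 0, 0, 0, 0.15, 0, 0, 0, 0, 0, 0, 0.1, 0, 0, 0, 0, 0, 0, 0, 0, 0, 0, 0, 0, 0, 0, 0, 0, 0, 0, 0, 0, 0, 0, 0, 0, 0, 0, 0, 0, 0, 0, 0, 0, 0, 0, 0, 0, 0, 0, 0],
)

```text
t: 11.05
eef_pos: [0.5578, -0.1813, 0.1634]
tool_rot: [0.0, 0.048, 0.999, -0.0]
contact_force: [0.0, -0.7, -0.2]
gripper_width: 0.696
grasp_force: 43.3
```

Run:
```python
from h import *
s=read_camera("scene");d=read_camera("side")
cv2.imwrite("pics/m4.png",np.hstack([cv2.resize(c["color"][y:y+100,x:x+100],None,fx=4,fy=4,interpolation=cv2.INTER_CUBIC) for c,x,y in((s,225,125),(d,310,225))]))
```

```text
(no output)
```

View pics/m4.png

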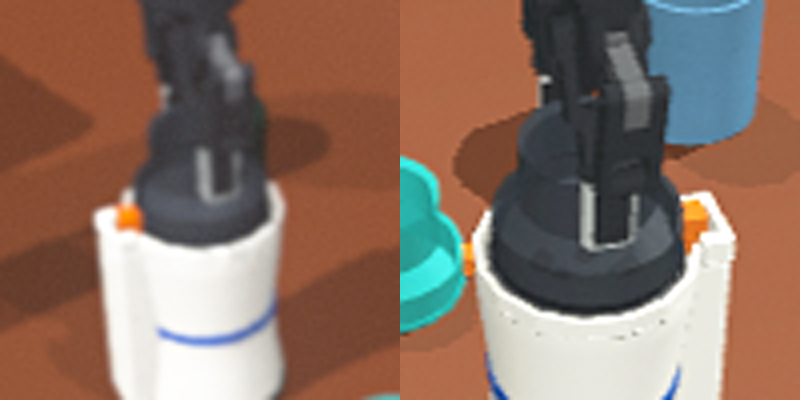

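The lug sits in the slot between the cheeks in both views (scene crop (129,218), side crop (695,222)), with no contact force. Pressing down now.

Emit:
jog_arm(
  moves=[0, 0, 0.1, 0, 0, 0, 0, 0, 0, 0.1, 0, 0, 0, 0, 0, 0, 0.1, 0, 0, 0, 0, 0, 0, 0, 0, 0, 0, 0, 0, 0, 0, 0, 0, 0, 0, 0, 0, 0, 0, 0, 0, 0, 0, 0, 0, 0, 0, 0, 0, 0, 0, 0, 0, 0, 0, 0],
  grip_force=60,
)

```text
t: 11.82
eef_pos: [0.5581, -0.1813, 0.1578]
tool_rot: [0.0, 0.048, 0.999, 0.0]
contact_force: [-1.6, 0.6, 5.8]
gripper_width: 0.685
grasp_force: 66.3
```

Emit:
jog_arm(
  moves=[0, 0, 0.1, 0, 0, 0, 0, 0, 0, 0.1, 0, 0, 0, 0, 0, 0, 0, 0, 0, 0, 0, 0, 0, 0, 0, 0, 0, 0, 0, 0, 0, 0, 0, 0, 0, 0, 0, 0, 0, 0, 0, 0, 0, 0, 0, 0, 0, 0, 0, 0, 0, 0, 0, 0, 0, 0],
)

```text
t: 12.48
eef_pos: [0.5586, -0.1815, 0.1565]
tool_rot: [0.001, 0.048, 0.999, 0.0]
contact_force: [-7.3, 3.9, 24.7]
gripper_width: 0.686
grasp_force: 69.1
```

Emit:
jog_arm(
  moves=[0.03, 0, -0.01, 0, 0, 0, 0, 0, 0, 0, 0, 0, 0, 0, 0, 0, 0, 0, 0, 0, 0, 0, 0, 0, 0, 0, 0, 0, 0, 0, 0, 0, 0, 0, 0, 0, 0, 0, 0, 0, 0, 0, 0, 0, 0, 0, 0, 0, 0, 0, 0, 0, 0, 0, 0, 0],
)

```text
t: 13.15
eef_pos: [0.5583, -0.1814, 0.1564]
tool_rot: [0.002, 0.048, 0.999, 0.0]
contact_force: [-6.2, 2.6, 23.0]
gripper_width: 0.688
grasp_force: 68.4
```

Emit:
jog_arm(
  moves=[0, 0, 0, 0, 0, 0, 0, 0, 0, 0, 0, 0, 0, 0, 0, 0, 0, 0, 0, 0, 0, 0, 0, 0, 0, 0, 0, 0, 0, 0, 0, 0, 0, 0, 0, 0, 0, 0, 0, 0, 0, 0, 0, 0, 0, 0, 0, 0, 0, 0, 0, 0, 0, 0, 0, 0],
)

```text
t: 13.82
eef_pos: [0.5583, -0.1814, 0.1564]
tool_rot: [0.002, 0.048, 0.999, 0.0]
contact_force: [-6.9, 2.8, 22.0]
gripper_width: 0.689
grasp_force: 68.4
```

Run:
```python
from h import *
s=read_camera("scene");d=read_camera("side");o,M=tool();print(o["eef_pos"],M.round(4),o["contact_force"],o["torque"])
cv2.imwrite("pics/m5.png",np.hstack([cv2.resize(c["color"][y:y+100,x:x+100],None,fx=4,fy=4,interpolation=cv2.INTER_CUBIC) for c,x,y in((s,225,125),(d,310,225))]))
```

```text
[ 0.55830334 -0.1814101   0.15644804] [[-9.953e-01  9.630e-02  3.200e-03]
 [ 9.630e-02  9.953e-01  3.000e-04]
 [-3.100e-03  6.000e-04 -1.000e+00]] [-6.21211786  1.38037646 22.28386768] [0.63679436 1.39669532 0.03566248]
```

View pics/m5.png

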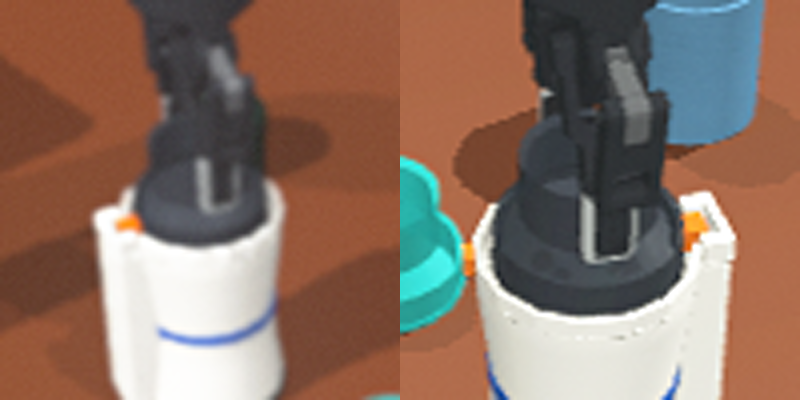

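Emit:
jog_arm(
  moves=[0, 0, 0, 0, 0, 0, 0, 0, 0, 0, 0, 0, 0, 0, 0, 0, 0, 0, 0, 0, 0, 0, 0, 0, 0, 0, 0, 0, 0, 0, 0, 0, 0, 0, 0, 0, 0, 0, 0, 0, 0, 0, 0, 0, 0, 0, 0, 0, 0, 0, 0, 0, 0, 0, 0, 0],
)

```text
t: 14.58
eef_pos: [0.5583, -0.1814, 0.1564]
tool_rot: [0.002, 0.048, 0.999, 0.0]
contact_force: [-7.2, 2.4, 23.3]
gripper_width: 0.691
grasp_force: 68.4
```

Emit:
jog_arm(
  moves=[0, 0, 0, 0, 0, 0, 0, 0, 0, 0, 0, 0, 0, 0, 0, 0, 0, 0, 0, 0, 0, 0, 0, 0, 0, 0, 0, 0, 0, 0, 0, 0, 0, 0, 0, 0, 0, 0, 0, 0, 0, 0, 0, 0, 0, 0, 0, 0, 0, 0, 0, 0, 0, 0, 0, 0],
)

```text
t: 15.25
eef_pos: [0.5583, -0.1814, 0.1565]
tool_rot: [0.002, 0.048, 0.999, 0.0]
contact_force: [-6.0, 2.6, 22.4]
gripper_width: 0.69
grasp_force: 68.4
```

Emit:
jog_arm(
  moves=[0, 0, 0, 0, 0, 0, 0, 0, 0, 0, 0, 0, 0, 0, 0, 0, 0, 0, 0, 0, 0, 0, 0, 0, 0, 0, 0, 0, 0, 0, 0, 0, 0, 0, 0, 0, 0, 0, 0, 0, 0, 0, 0, 0, 0, 0, 0, 0, 0, 0, 0, 0, 0, 0, 0, 0],
)

```text
t: 15.92
eef_pos: [0.5583, -0.1814, 0.1564]
tool_rot: [0.002, 0.048, 0.999, 0.0]
contact_force: [-6.5, 3.9, 23.2]
gripper_width: 0.683
grasp_force: 68.4
```

Emit:
jog_arm(
  moves=[0, 0, 0, 0, 0, 0, 0, 0, 0, 0, 0, 0, 0, 0, 0, 0, 0, 0, 0, 0, 0, 0, 0, 0, 0, 0, 0, 0, 0, 0, 0, 0, 0, 0, 0, 0, 0, 0, 0, 0, 0, 0, 0, 0, 0, 0, 0, 0, 0, 0, 0, 0, 0, 0, 0, 0],
)

```text
t: 16.58
eef_pos: [0.5583, -0.1814, 0.1565]
tool_rot: [0.002, 0.048, 0.999, 0.0]
contact_force: [-6.6, 2.7, 23.8]
gripper_width: 0.686
grasp_force: 68.4
```

Emit:
jog_arm(
  moves=[0, 0, 0, 0, 0, 0, 0, 0, 0, 0, 0, 0, 0, 0, 0, 0, 0, 0, 0, 0, 0, 0, 0, 0, 0, 0, 0, 0, 0, 0, 0, 0, 0, 0, 0, 0, 0, 0, 0, 0, 0, 0, 0, 0, 0, 0, 0, 0, 0, 0, 0, 0, 0, 0, 0, 0],
)

```text
t: 17.25
eef_pos: [0.5583, -0.1814, 0.1564]
tool_rot: [0.002, 0.048, 0.999, 0.0]
contact_force: [-6.3, 2.5, 21.6]
gripper_width: 0.684
grasp_force: 68.4
```

```bash
python3 -c "
from station import *
o=get_obs();print(o['t'],o['eef_pos'],o['contact_force']);print(hand_in())"
```

```text
17.25 [ 0.55828188 -0.18139648  0.15643863] [-6.31795936  2.51409496 21.64023127]
the job is handed in; nothing more can be done
None
```

I put the smoke-grey lid on the grinder with its lug in the slot, pressed it down about 5 mm to a hard stop and held it there at about 22 N for over 4 s; I handed the job in at 17.25 s with the gripper still pressing, and no verdict was returned.

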